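# Fit the keyed water-filter cartridge under the sink

## Robot

A 7-joint arm with a two-finger parallel gripper is mounted at the origin on the work surface. World frame = base frame: x ahead of the robot, y to its left, z up, the work surface at z = 0. Lengths are in m, angles in degrees, forces in N, time in s.
With the tool pointing down it reaches from about 0.4 to 0.9 m from the base axis. Payload 5.6 kg.
Tool frame: the origin (TCP) lies on the centre line of the jaws, within the pads' length; the fingertips stand 8 mm ahead of it and the grasp point (between the pads) lies 11 mm behind it; z points along the fingers, y is the direction in which the jaws open and shut (so a half turn about z gives the same grasp; the last joint's range is limited). The gripper opens to 92 mm and grips with 3 to 60 N. Pads are 20 mm wide; open, the fingers measure 128 mm over their backs; the gripper's body (75 mm by 189 mm) begins 69 mm behind the grasp point.
Start: joints at [65.947, 26.786, -0.665, 91.828, 0.344, 61.387, -3.226], TCP at [0.239, -0.604, 0.223] pointing down, gripper open.
Joint ranges: [-144.91, 144.91], [-17.63, 115.5], [-89.93, 88.59], [15.96, 139.68], [-74.01, 254.01], [8.47, 105.57], [-167.45, 167.45]. Speed limits (degrees/s): [147.25, 147.25, 180, 180, 180, 180, 180].

## Interface

Orientations are given as [roll, pitch, yaw] about the fixed x, y, z axes, in that order (R = Rz(yaw) Ry(pitch) Rx(roll)).
In Python, from bench import manip gives the robot as it stands.
- The arm moves only by the tool apply_moves, never from a script. Its argument "motion" is a list of rows, each a list of 5 numbers: the shift along the world's x, y, z in mm, then the turn about the world's z in degrees, then the opening, from 0 (shut) to 1 (fully open). A call has 1 to 12 rows; each row is the pose to reach, as a shift and turn from the pose commanded when the call began; what a row does not reach only later rows make up. A row lasts 1/12 s, in which the tool goes at most 41.7 mm and 7.16 degrees, less where a joint would pass 70% of its speed; a pose out of reach is approached as far as the arm can. A call with a gripper value outside its range is refused whole. The fingers move at their own pace and stop on an object; "squeeze" is the grip in N (left out, the last holds). Time passes only in rows, so rows that repeat a pose let the fingers close. It gives the time, the measured TCP pose, the force and the opening at its end, in the units of the state.
- manip.state(): the state, without advancing time (a new reading comes with each control period).
- manip.read_camera(name): name is "side" or "top"; returns the picture (400x640x3 uint8, red, green, blue); there is no depth.
- manip.camera_params(name): a dict with "K" (3x3 intrinsics, pixels), "k1" (the pictures are not rectified: a ray, as slopes to the right and down, at radius r is drawn at 1 + k1 r^2 times it, then the intrinsics apply), "camera_from_world" (4x4, takes a point from world to camera coordinates). Camera axes: x right, y down, z forward; pixel columns grow to the right and rows downward; lengths in m; the calibration is good to about 2 mm. A picture is of the moment at which its call begins. camera_params takes no time and is no camera call.
- manip.close_job(): hands the job in, once; it reports no verdict.
The state is a dict: "time": time; "joint_positions": joint angles; "joint_vel": joint speeds; "tau": joint torques, N m; "tool_pos": TCP position; "tcp_rot": TCP orientation; "ft_force": force on the tool from outside, world axes, zero at the start; "torque": the same for the moment, N m; "opening": finger opening in m.
Only numpy, scipy, OpenCV 4.12 (cv2) and the standard library are available. Lean on these libraries where they do the work, as an engineer would, in place of code of your own. Each camera call takes 0.05 s, during which the arm holds its last target. There are 200 camera calls.

## Task

Fit the new filter cartridge in the empty well of the under-sink water filter: set it upright in the well's keyed collar, feel for the angle at which the collar's keys let its notched rim in by turning it under a light push without forcing it, then press it steadily down until its rim is flush with the collar, and let go. Leave everything else in the cupboard where it stands.

Things in the scene. Friction and masses are not known exactly. Their poses are not given: they have to be found in the camera images.
- cartridge_center (a point): Centre (half-way up) of the loose white filter cartridge, 200 to 330 g, 118 mm tall, standing upright on the laminate; z up along it. From its foot: plain round body 44 mm across and 70 mm tall, then the notched rim 18 mm tall, then the grip bar 30 mm tall.
- cartridge_grip (a point): Centre of the upright grip bar on top of the cartridge, 44 mm above the cartridge's centre: 44 mm long (along x), 14 mm thick (along y), 30 mm tall.
- cartridge_rim (a point): Centre of the top face of the cartridge's rim, 29 mm above its centre. The rim is 57 mm across and 18 mm tall; three notches run down its edge through its full height. Seen from above: a wide one (17 mm) at +x, narrow ones (11 mm) at 120 and at 225 degrees counter-clockwise from +x, so one angle only in the full turn fits the collar.
- well (a point): Centre of the empty well's mouth, level with the top of its white collar, 130 mm above the laminate; z up, x and y as the unit's. Round bore 62 mm; collar lip 96 mm across, 5 mm above the deck. When home, the top of the cartridge's rim is flush with this point (hard stop). Over 60 N between cartridge and unit damages the keys.
- well_keys (a point): On the well's axis, 6 mm below the mouth, level with the tops of three keys (ribs) in the bore, 14, 8 and 8 mm wide (1.5 mm play each side), 4.5 mm inwards, spaced like the notches. This point's axes do NOT give their angle: the wide key is up to 0.65 rad either way from +x; the collar is fast. A rim at a wrong angle rests on the keys, 12 mm proud; at the right one it drops.
- well_seal (a point): On the well's axis, 82 mm below the mouth: top of the inlet seal at the foot of the well. The cartridge's foot meets it when the rim is 6 mm proud; a steady push of about 10 N then drives both down the last 6 mm to the stop, and they stay there.
- unit: The water filter unit, a fixed grey box 150 mm (x) by 250 mm (y) and 125 mm tall, origin at the centre of its underside. The empty well is centred 50 mm to its -y side; a low black screw cap (18 mm high, 92 mm across) covers the other stage at 65 mm to its +y side.
- plunger: Loose bystander: black plunger cup, 110 mm across at the foot and 85 mm tall, origin at the centre of its underside.
- dish: Loose bystander: stainless dish 112 mm across and 31 mm tall with a steel scourer in it, origin at the centre of its underside.
- spray: Loose bystander: closed red spray bottle, 68 mm across and 230 mm tall, origin at the centre of its underside.
- dustpan: Loose bystander: yellow dustpan, 220 mm wide, 335 mm long with its handle (+x), 56 mm tall, origin under the middle of its pan.
- tub: Loose bystander: white screw-top tub, 84 mm across and 125 mm tall, origin at the centre of its underside.
- brush: Loose bystander: dish brush lying flat, 220 mm long, its handle towards its -x.
Things that resemble listed ones, but are neither listed nor needed, are in the scene too. What is shaped like the part that bears cartridge_center but blue or orange is not meant.

How it is judged (in metres and radians):
On the way:
1. the cartridge's notches are on the keys: its rim has dropped past their tops (z of cartridge_center in the frame of well below -0.0195 m and horizontal distance between cartridge_center and well below 0.006 m and angle between cartridge_center's own z axis and vertical below 0.12 rad), for 0.1 s.
At the end, for the whole second after the job is handed in: The cartridge stands upright (within 4 degrees) and still in the well, within 5 mm of its centre, its rim flush with the collar to within 2.5 mm, released (z of cartridge_center in the frame of well below -0.0265 m and horizontal distance between cartridge_center and well below 0.005 m and angle between cartridge_center's own z axis and vertical below 0.07 rad and linear speed of cartridge below 0.02 m/s and contact force between cartridge and the fingers below 0.1 N); the robot touches nothing.
It fails at once if cartridge forced against the filter unit with more than 60 N (contact force between cartridge and unit above 60 N).
It fails at once if a bystander moved by more than 25 mm (distance of any of plunger, dish, spray, dustpan, tub, brush from where it was at the start of the episode above 0.025 m).
It also fails if it takes over 67 s, if anything falls off the work surface, if the arm or the gripper's body presses on something with over 40 N, if the wrist force passes 120 N, or if a joint passes its speed limit or range.

## Working session

There is one attempt and no reset: what is moved stays moved. The work goes in short steps, Python scripts to look and compute and a tool call to move; the robot and the scene stay as the last step left them, time stands still between calls to the robot, and variables do not carry over. Pictures are saved under pics/ and viewed, about 8 in all and at most 12, crops included, and the job is handed in when it is done.

Besides the shell and the picture viewer there is one more tool, called after "Request:" as name(argument=value, ...), one argument or row to a line, values as JSON. apply_moves: Moves the arm, as the interface text tells. Its arguments: {"type":"object","properties":{"motion":{"type":"array"},"squeeze":{"type":"number"}},"required":["motion"]}

```bash
mkdir -p pics; cat > h.py <<'E'
import numpy as np, cv2
from bench import manip
def cam(n):
    p=manip.camera_params(n); return np.array(p["K"]),p["k1"],np.array(p["camera_from_world"])
def dist(k1): return np.array([k1,0,0,0,0.])
def proj(n,P):
    K,k1,T=cam(n); P=np.atleast_2d(np.array(P,float))
    return cv2.projectPoints(P,cv2.Rodrigues(T[:3,:3])[0],T[:3,3],K,dist(k1))[0][:,0]
def ray(n,uv):
    K,k1,T=cam(n); q=cv2.undistortPoints(np.array(uv,float).reshape(-1,1,2),K,dist(k1))[:,0]
    R=T[:3,:3]; return -R.T@T[:3,3], np.c_[q,np.ones(len(q))]@R
def onplane(n,uv,z):
    c,d=ray(n,uv); return c+d*((z-c[2])/d[:,2])[:,None]
E
python3 - <<'E'
from h import *
for n in("top","side"):
    im=manip.read_camera(n); cv2.imwrite(f"pics/{n}0.png",im[:,:,::-1]); K,k,T=cam(n); print(n,K[0,0],k,(-T[:3,:3].T@T[:3,3]).round(3),T[2,:3].round(2))
print(manip.state())
E
```

```text
top 452.84183142782615 -0.11153171367215911 [0.312 0.057 1.723] [ 0.15 -0.01 -0.99]
side 434.95892240141774 0.009759668934766633 [0.141 1.03  1.217] [ 0.27 -0.63 -0.73]
{'time': 0.1, 'joint_positions': array([65.94734597, 26.83115407, -0.664534  , 91.87393651,  0.34329699,
       61.38679742, -3.22486268]), 'joint_vel': array([-0.10706342, -0.12935579, -0.01874792, -0.09555905,  0.05342236,
       -0.01349076,  0.01522312]), 'tau': array([ 1.27548654e-03, -5.21640801e+01, -1.22498276e-02, -2.44365048e+01,
       -5.67590946e-02,  1.40747940e-02,  5.77657738e-05]), 'tool_pos': array([ 0.23891841, -0.60396047,  0.22174567]), 'tcp_rot': array([-1.79910302e+02,  6.22748551e-03,  2.15856685e+01]), 'ft_force': array([ 0.51939023, -0.01375661, -0.72124843]), 'torque': array([ 0.05433229,  0.00330088, -0.02451064]), 'opening': 0.0918191849920321}
```

View pics/top0.png

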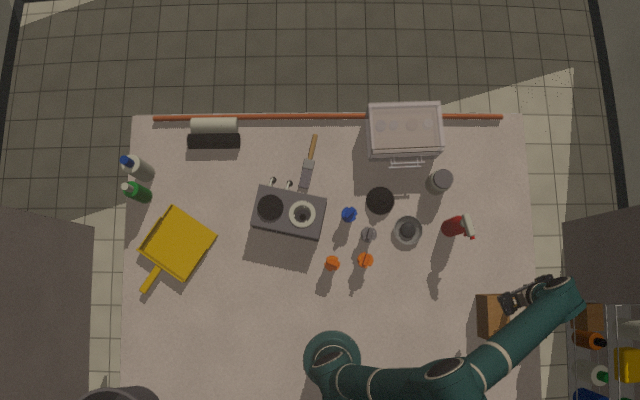

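View pics/side0.png

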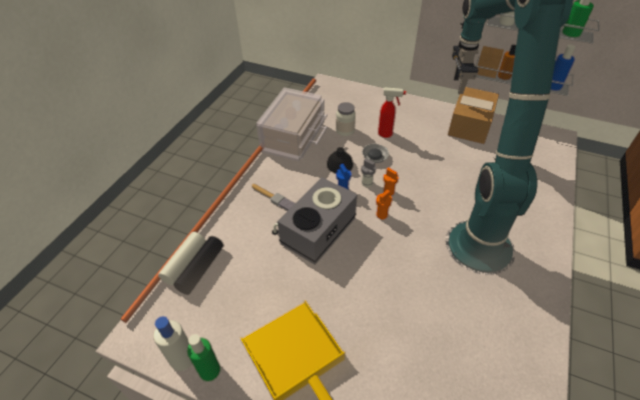

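Seen from top: the candidates are blue (349,214), orange (332,263) and (365,260), and one grey-white (369,235), which is the loose white cartridge (side ≈ (369,170)). The well is at (302,213) top. The dish at (407,232), the plunger at (380,201) and the blue one stand close to it. Next is a close crop to check.

```bash
python3 - <<'E'
from h import *
t=cv2.imread("pics/top0.png");s=cv2.imread("pics/side0.png")
a=cv2.resize(t[180:280,245:425],None,fx=4.4,fy=4.4,interpolation=3)[:,:790]
cv2.imwrite("pics/c1.png",a)
b=cv2.resize(s[140:240,270:410],None,fx=5,fy=5,interpolation=3); cv2.imwrite("pics/c2.png",b)
print("cart",onplane("top",[[369,233]],.118),onplane("side",[[369,160]],.118)); print("well",onplane("top",[[302,213]],.13),onplane("side",[[327,198]],.13))
E
```

```text
cart [[ 0.45472707 -0.13541877  0.118     ]] [[ 0.45762529 -0.14011537  0.118     ]]
well [[0.52707511 0.1024678  0.13      ]] [[0.52423537 0.10809229 0.13      ]]
```

View pics/c1.png

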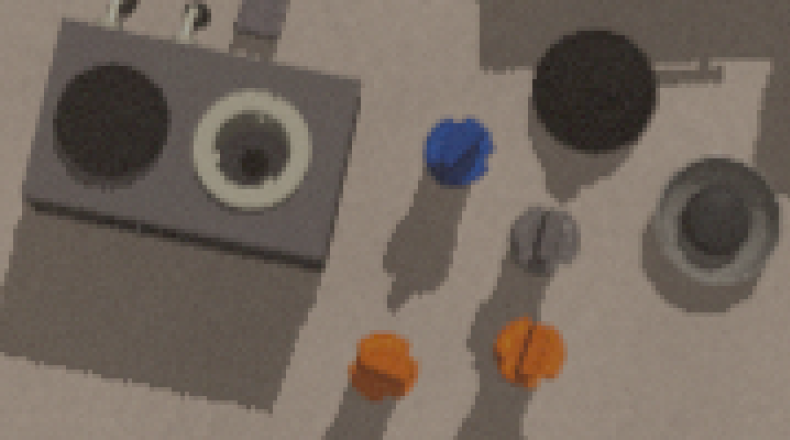

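View pics/c2.png

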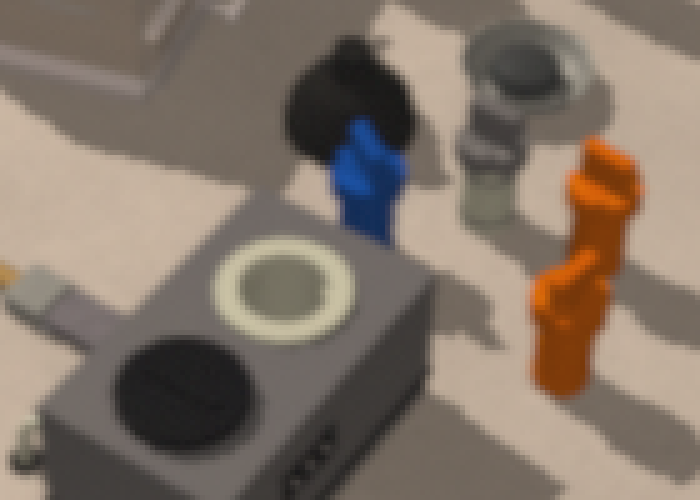

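The grey-topped, white-bodied cartridge is the only non-blue, non-orange one: rim centre at crop (545,240), bar running at about -11° in yaw. The unit's yaw is about -12°. I now need the wide notch's end and possibly the keys, so I'll take averaged, enlarged crops.

```bash
python3 - <<'E'
from h import *
A={}
for n in("top","side"):
    A[n]=np.mean([manip.read_camera(n).astype(float) for _ in range(6)],0)[:,:,::-1]; np.save(n+"avg.npy",A[n])
def crop(n,u,v):
    c=A[n][v-14:v+15,u-19:u+20]; c=(c-c.min())/(np.percentile(c,97)-c.min()); c=np.clip(c,0,1)**.7*255
    return cv2.resize(c.astype(np.uint8),(400,300),interpolation=cv2.INTER_CUBIC)
cv2.imwrite("pics/c3.png",np.vstack([np.hstack([crop("top",369,234),crop("top",302,213)]),np.hstack([crop("side",368,168),crop("side",327,198)])]))
# lip: fit ellipse of bright pixels in top
for n,(u,v) in {"top":(302,213),"side":(327,198)}.items():
    g=A[n][v-25:v+26,u-25:u+26]; sc=g.min(2); m=(sc>np.percentile(sc,99)*.72).astype(np.uint8)
    cs=cv2.findContours(m,cv2.RETR_EXTERNAL,cv2.CHAIN_APPROX_NONE)[0]; c=max(cs,key=cv2.contourArea)
    e=cv2.fitEllipse(c); p=np.array(e[0])+[u-25,v-25]; print(n,e,p,onplane(n,[p],.13))
E
```

```text
top ((24.811002731323242, 25.161373138427734), (26.224287033081055, 26.472930908203125), 153.89013671875) [301.81100273 213.16137314] [[0.5265029  0.10314078 0.13      ]]
side ((24.10972785949707, 24.26789665222168), (20.574413299560547, 28.468303680419922), 87.55418395996094) [326.10972786 197.26789665] [[0.52832675 0.10613488 0.13      ]]
```

View pics/c3.png

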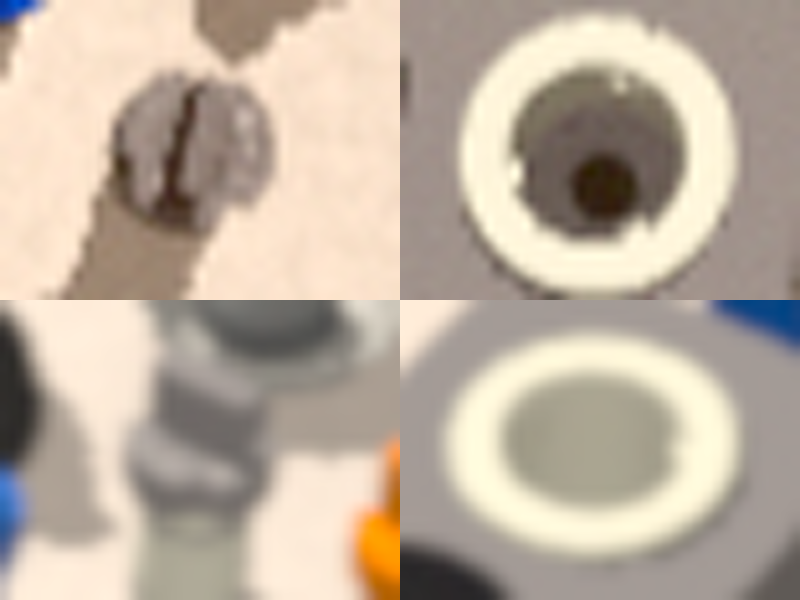

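The crop shows the three keys as bright spots on the bore at (622,83), (517,170) and (640,230). Their spacing of 120/105/135° picks out the wide key uniquely. The cartridge rim centre is about (195,152) in its panel, with nicks near (115,170), (240,207) and the top, so its wide notch is at about -10°. The side view shows the 120° notch facing the camera, which agrees.

```bash
python3 - <<'E'
from h import *
def px(u0,v0,x,y): return [u0-19+(x+.5)*39/400-.5, v0-14+(y+.5)*29/300-.5]
C=onplane("top",[px(369,234,195,152)],.088)[0]; print("cart",C)
s=onplane("top",[px(369,234,195,88),px(369,234,175,205)],.1); d=s[0]-s[1]; print("bar yaw",np.degrees(np.arctan2(d[1],d[0])))
W=np.array([.5270,.1040,.130])
for p,o in(((622,83),0),((517,170),120),((640,230),225)):
    q=onplane("top",[px(302,213,*p)],.124)[0]-W; print(q,np.hypot(*q[:2]),(np.degrees(np.arctan2(q[1],q[0]))-o+180)%360-180)
for p,o in(((115,170),120),((240,207),225)):
    q=onplane("top",[px(369,234,*p)],.088)[0]-C; print(np.hypot(*q[:2]),(np.degrees(np.arctan2(q[1],q[0]))-o+180)%360-180)
# side: rim check
print(proj("side",[C]),proj("top",[C]))
s=manip.state();print(s["tool_pos"],s["tcp_rot"],s["time"])
E
```

```text
cart [ 0.4528926  -0.13730854  0.088     ]
bar yaw -11.1799715788452
[ 0.02280735 -0.14862045 -0.006     ] 0.15036027896611107 -81.27543135912377
[-0.007174   -0.11157585 -0.006     ] 0.11180624862383322 146.32111289126533
[-0.02835402 -0.15397237 -0.006     ] 0.15656130534336618 34.565877601651266
0.029150429678456897 -18.081089835780745
0.02488136644287486 -6.530838396676359
[[369.39046057 166.66832304]] [[368.56125    234.24166667]]
[ 0.23912833 -0.60443545  0.22260171] [1.79996009e+02 3.29849414e-03 2.15843357e+01] 0.7
```

Request:
apply_moves(
  motion=[
    [5, 5, 40, 0, 0.5],
    [10, 20, 80, -4, 0.5],
    [25, 50, 110, -8, 0.5],
    [40, 85, 110, -12, 0.5],
    [57, 122, 110, -16, 0.5],
    [74, 160, 110, -20, 0.5],
    [91, 198, 110, -24, 0.5],
    [108, 236, 110, -28, 0.5],
    [125, 274, 110, -32, 0.5],
    [142, 310, 110, -32.7, 0.5],
    [159, 347, 110, -32.7, 0.5],
    [176, 384, 110, -32.7, 0.5],
  ],
  squeeze=25,
)

```text
time: 1.7
tool_pos: [0.4155, -0.2185, 0.3331]
tcp_rot: [180.0, -0.1, -11.1]
ft_force: [0.9, 0.4, -0.1]
opening: 0.046
```

Request:
apply_moves(
  motion=[
    [15, 30, 0, 0, 0.5],
    [28, 60, 0, 0, 0.5],
    [38, 83, -30, 0, 0.5],
    [38, 83, -60, 0, 0.5],
    [38, 83, -90, 0, 0.5],
    [38, 83, -120, 0, 0.5],
    [38, 83, -150, 0, 0.5],
    [38, 83, -170, 0, 0.5],
    [38, 83, -170, 0, 0.5],
  ],
)

```text
time: 2.45
tool_pos: [0.4503, -0.1367, 0.159]
tcp_rot: [-179.9, 0.4, -11.1]
ft_force: [-0.2, 0.3, -0.3]
opening: 0.0462
```

```bash
python3 - <<'E'
from h import *
s=manip.state();print(s["tool_pos"],s["tcp_rot"],s["time"],s["ft_force"],s["joint_positions"].round(0))
def px(u0,v0,x,y): return [u0-19+(x+.5)*39/400-.5, v0-14+(y+.5)*29/300-.5]
W=np.array([.5270,.1040,.130])
for p,o in(((222,83),0),((117,170),120),((240,230),225)):
    q=onplane("top",[px(302,213,*p)],.124)[0]-W; print(q,np.hypot(*q[:2]),(np.degrees(np.arctan2(q[1],q[0]))-o+180)%360-180)
im=manip.read_camera("side")[:,:,::-1]; u,v=368,165
a=cv2.resize(im[v-45:v+35,u-50:u+50],(750,600),interpolation=3); cv2.imwrite("pics/d1.png",a)
E
```

```text
[ 0.45027268 -0.13671766  0.15901735] [-179.9467439     0.43582687  -11.10552355] 2.45 [-0.22150365  0.33913446 -0.297727  ] [ 28.  16. -17. 118.   6.  47. -94.]
[ 0.02397377 -0.00928342 -0.006     ] 0.025708433896349164 -21.168014435398362
[-0.00599621  0.02730337 -0.006     ] 0.027954041879638285 -17.613659253306423
[-0.02713147 -0.01528036 -0.006     ] 0.031138494263017485 -15.611929459047929
```

View pics/d1.png

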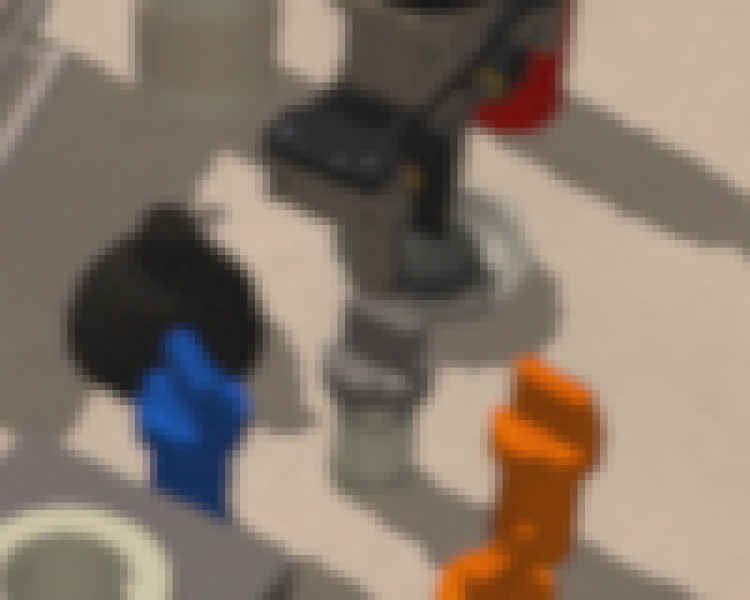

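The fingers are above the grip bar (crop (385,330)), one on each side of it, and the neighbours are clear. The wide key is at about -18°, with the three estimates at -21, -18 and -16. I'll descend and grip.

Request:
apply_moves(
  motion=[
    [1, 0, -15, 0, 0.5],
    [2, 0, -30, 0, 0.5],
    [2, 0, -45, 0, 0.5],
    [2, 0, -53, 0, 0.5],
    [2, 0, -58, 0, 0.5],
    [2, 0, -58, 0, 0.5],
    [2, 0, -58, 0, 0],
    [2, 0, -58, 0, 0],
    [2, 0, -58, 0, 0],
    [2, 0, -58, 0, 0],
    [2, 0, -58, 0, 0],
    [2, 0, -58, 0, 0],
  ],
  squeeze=25,
)

```text
time: 3.5
tool_pos: [0.4554, -0.1374, 0.1049]
tcp_rot: [-180.0, -0.0, -11.1]
ft_force: [-1.2, 0.1, 0.6]
opening: 0.014
```

Opening is 14 mm, so it has the bar, but the grasp is a little high. I'll regrip 6 mm lower.

Request:
apply_moves(
  motion=[
    [0, 0, 0, 0, 0.3],
    [0, 0, 0, 0, 0.3],
    [0, 0, -3, 0, 0.3],
    [0, 0, -6, 0, 0.3],
    [0, 0, -6, 0, 0.3],
    [0, 0, -6, 0, 0],
    [0, 0, -6, 0, 0],
    [0, 0, -6, 0, 0],
    [0, 0, -6, 0, 0],
    [0, 0, -6, 0, 0],
  ],
  squeeze=35,
)

```text
time: 4.33
tool_pos: [0.455, -0.1374, 0.0985]
tcp_rot: [-180.0, 0.0, -11.1]
ft_force: [0.4, 0.3, -2.9]
opening: 0.0138
```

Request:
apply_moves(
  motion=[
    [0, 0, 10, 0, 0],
    [0, 0, 25, 0, 0],
    [0, 0, 50, 0, 0],
    [0, 0, 75, 0, 0],
    [0, 0, 100, 0, 0],
    [0, 0, 120, 0, 0],
    [0, 0, 130, 0, 0],
    [0, 0, 130, 0, 0],
    [0, 0, 130, 0, 0],
  ],
)

```text
time: 5.08
tool_pos: [0.4548, -0.1374, 0.2285]
tcp_rot: [180.0, 0.0, -11.1]
ft_force: [-0.1, 0.4, -3.4]
opening: 0.0138
```

```bash
python3 - <<'E'
from h import *
s=manip.state();print(s["tool_pos"],s["tcp_rot"],s["time"],s["ft_force"],s["opening"])
T=s["tool_pos"]; p=proj("side",[T])[0]; print(p)
u,v=p.astype(int)
im=manip.read_camera("side")[:,:,::-1]
a=cv2.resize(im[v-30:v+50,u-50:u+50],(750,600),interpolation=3); cv2.imwrite("pics/d2.png",a)
# expected rim-centre & foot if bar centred on TCP
print((proj("side",[T+[0,0,-.011],T+[0,0,-.099]])-[u-50,v-30])*7.5)
E
```

```text
[ 0.45477529 -0.13744451  0.22846306] [ 1.79985645e+02  9.73410402e-04 -1.11228002e+01] 5.0833 [-0.08424062  0.3593574  -3.44788434] 0.013760614335319424
[371.71480247 137.60244443]
[[378.62390082 247.53616268]
 [365.35603173 385.21601191]]
```

View pics/d2.png

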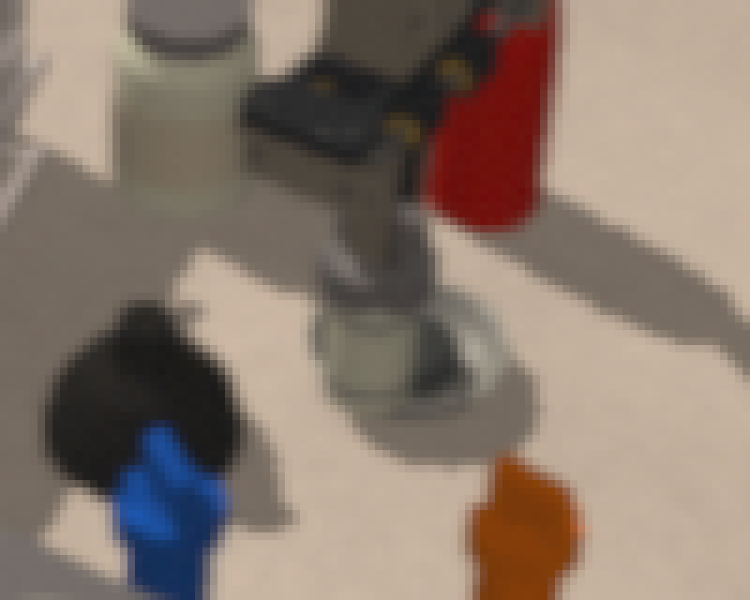

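Cartridge is lifted and upright, with weight about 3 N. Its body centre is at crop (371,360), against an expected ~(368), so it sits ~1 mm to -x of the TCP, which matches the earlier estimate. Next I carry it over the well and turn to -18°.

Request:
apply_moves(
  motion=[
    [0, 0, 20, 0, 0],
    [2, 8, 30, 0, 0],
    [9, 30, 30, -1, 0],
    [18, 60, 30, -2, 0],
    [28, 92, 30, -3, 0],
    [38, 125, 30, -4, 0],
    [48, 158, 30, -5, 0],
    [57, 190, 30, -6, 0],
    [66, 218, 30, -7, 0],
    [71, 236, 30, -7, 0],
    [73, 241.5, 30, -7, 0],
    [73, 241.5, 30, -7, 0],
  ],
)

```text
time: 6.13
tool_pos: [0.5276, 0.1062, 0.2576]
tcp_rot: [-180.0, 0.1, -17.9]
ft_force: [0.1, -0.7, -1.9]
opening: 0.0137
```

```bash
python3 - <<'E'
from h import *
s=manip.state();print(s["tool_pos"],s["tcp_rot"],s["time"],s["ft_force"],s["opening"],s["joint_positions"].round(0))
T=s["tool_pos"]
for n in("side","top"):
    p=proj(n,[T])[0]; u,v=p.astype(int)
    im=manip.read_camera(n)[:,:,::-1]
    a=cv2.resize(im[v-25:v+55,u-26:u+27],(397,600),interpolation=3) if n=="side" else cv2.resize(im[v-40:v+40,u-26:u+27],(397,600),interpolation=3)
    b=a if n=="side" else np.hstack([b,a])
    if n=="side": print((proj(n,[T+[0,0,-.0105],T+[0,0,-.0985],[.527,.1045,.13]])-[u-26,v-25])*7.5)
cv2.imwrite("pics/d3.png",b)
E
```

```text
[0.5276453  0.10624511 0.25758062] [-1.79991530e+02  1.12867610e-01 -1.79021154e+01] 6.1333 [ 0.05854653 -0.68906414 -1.89422162] 0.01365763865236032 [   7.   16.  -26.  104.    8.   62. -130.]
[[196.76874349 206.84546793]
 [197.03426695 348.49106151]
 [199.91210585 390.38680877]]
```

View pics/d3.png

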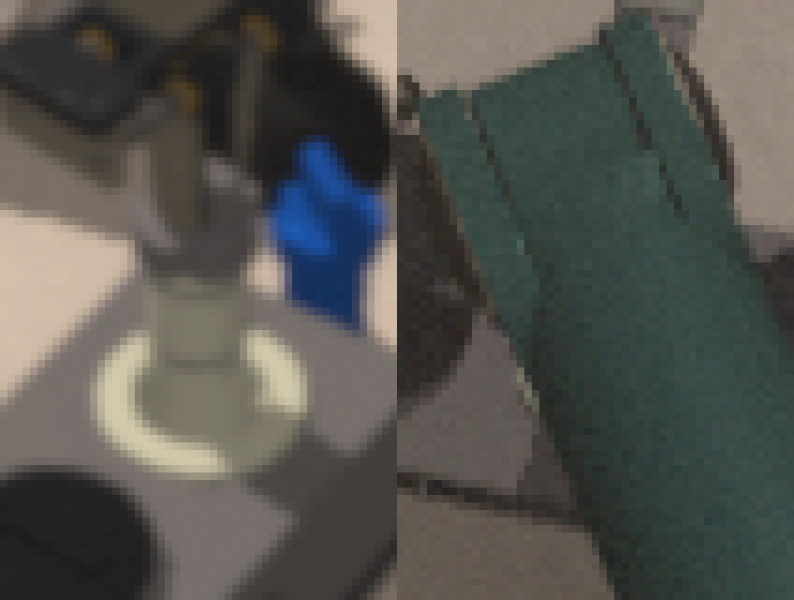

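The body is centred over the collar (crop x 198 against 200). Now lowering it until the rim is just above the collar.

Request:
apply_moves(
  motion=[
    [0, 0, 0, 0, 0],
    [0, 0, -10, 0, 0],
    [0, 0, -20, 0, 0],
    [0, 0, -30, 0, 0],
    [0, 0, -40, 0, 0],
    [0, 0, -50, 0, 0],
    [0, 0, -60, 0, 0],
    [0, 0, -70, 0, 0],
    [0, 0, -80, 0, 0],
    [0, 0, -88, 0, 0],
    [0, 0, -93, 0, 0],
    [0, 0, -93, 0, 0],
  ],
)

```text
time: 7.23
tool_pos: [0.5274, 0.1039, 0.1643]
tcp_rot: [179.9, 0.1, -18.1]
ft_force: [-1.3, 0.2, -2.6]
opening: 0.0137
```

Request:
apply_moves(
  motion=[
    [0, 0, -2, 0, 0],
    [0, 0, -4, 0, 0],
    [0, 0, -6, 0, 0],
    [0, 0, -8, 0, 0],
    [0, 0, -9, 0, 0],
    [0, 0, -10, 0, 0],
    [0, 0, -11, 0, 0],
    [0, 0, -11, 0, 0],
  ],
)

```text
time: 7.9
tool_pos: [0.528, 0.1041, 0.1545]
tcp_rot: [180.0, 0.0, -18.1]
ft_force: [-0.7, 0.2, -2.5]
opening: 0.0137
```

The rim is inside the bore and there is no side force. Now a gentle push towards the keys.

Request:
apply_moves(
  motion=[
    [0, 0, -1, 0, 0],
    [0, 0, -1.5, 0, 0],
    [0, 0, -2, 0, 0],
    [0, 0, -2.5, 0, 0],
    [0, 0, -3, 0, 0],
    [0, 0, -3.5, 0, 0],
    [0, 0, -3.5, 0, 0],
  ],
)

```text
time: 8.48
tool_pos: [0.5281, 0.1041, 0.151]
tcp_rot: [180.0, 0.0, -18.1]
ft_force: [-0.6, -0.0, -2.6]
opening: 0.0138
```

Request:
apply_moves(
  motion=[
    [0, 0, -0.5, 0, 0],
    [0, 0, -1, 0, 0],
    [0, 0, -1.5, 0, 0],
    [0, 0, -2, 0, 0],
    [0, 0, -2.5, 0, 0],
    [0, 0, -2.5, 0, 0],
  ],
)

```text
time: 8.98
tool_pos: [0.5281, 0.1041, 0.1485]
tcp_rot: [-180.0, 0.0, -18.1]
ft_force: [0.3, 0.6, -2.2]
opening: 0.0138
```

It passed key-top level (0.1525) with no force, so the notches appear to be on the keys. Next is the push on the seal.

Request:
apply_moves(
  motion=[
    [0, 0, -0.5, 0, 0],
    [0, 0, -1, 0, 0],
    [0, 0, -1.5, 0, 0],
    [0, 0, -2, 0, 0],
    [0, 0, -2.5, 0, 0],
    [0, 0, -3, 0, 0],
    [0, 0, -3.5, 0, 0],
    [0, 0, -3.5, 0, 0],
  ],
)

```text
time: 9.65
tool_pos: [0.5283, 0.1042, 0.1458]
tcp_rot: [180.0, -0.0, -18.1]
ft_force: [-1.9, -0.6, 4.2]
opening: 0.0135
```

Contact came at about 0.146, where the seal is expected and well below the keys. Pressing on steadily.

Request:
apply_moves(
  motion=[
    [0, 0, -0.5, 0, 0],
    [0, 0, -1, 0, 0],
    [0, 0, -1.5, 0, 0],
    [0, 0, -2, 0, 0],
    [0, 0, -2, 0, 0],
    [0, 0, -2, 0, 0],
  ],
  squeeze=50,
)

```text
time: 10.15
tool_pos: [0.5283, 0.1042, 0.1437]
tcp_rot: [-180.0, -0.0, -18.1]
ft_force: [-2.4, -0.9, 5.5]
opening: 0.0138
```

Request:
apply_moves(
  motion=[
    [0, 0, -0.5, 0, 0],
    [0, 0, -1, 0, 0],
    [0, 0, -1.5, 0, 0],
    [0, 0, -2, 0, 0],
    [0, 0, -2, 0, 0],
    [0, 0, -2, 0, 0],
  ],
)

```text
time: 10.65
tool_pos: [0.5283, 0.1041, 0.1416]
tcp_rot: [-180.0, -0.0, -18.1]
ft_force: [-2.1, -0.2, 5.5]
opening: 0.0134
```

Request:
apply_moves(
  motion=[
    [0, 0, -0.4, 0, 0],
    [0, 0, -0.8, 0, 0],
    [0, 0, -1.2, 0, 0],
    [0, 0, -1.5, 0, 0],
    [0, 0, -1.5, 0, 0],
    [0, 0, -1.5, 0, 0],
  ],
)

```text
time: 11.15
tool_pos: [0.5283, 0.1042, 0.1405]
tcp_rot: [180.0, -0.0, -18.1]
ft_force: [-2.3, -0.4, 8.2]
opening: 0.0137
```

Request:
apply_moves(
  motion=[
    [0, 0, -0.4, 0, 0],
    [0, 0, -0.8, 0, 0],
    [0, 0, -1.2, 0, 0],
    [0, 0, -1.5, 0, 0],
    [0, 0, -1.5, 0, 0],
    [0, 0, -1.5, 0, 0],
  ],
)

```text
time: 11.65
tool_pos: [0.5285, 0.1042, 0.1404]
tcp_rot: [180.0, -0.1, -18.1]
ft_force: [-6.6, -1.4, 18.2]
opening: 0.0136
```

Hard stop at 0.1404 (predicted 0.1405): 1.5 mm more command moved it 0.1 mm and the force rose to 18 N. I'll relax, open and back off straight up.

Request:
apply_moves(
  motion=[
    [0, 0, 1, 0, 0],
    [0, 0, 2, 0, 0],
    [0, 0, 2, 0, 0.4],
    [0, 0, 2, 0, 0.4],
    [0, 0, 2, 0, 0.4],
    [0, 0, 2, 0, 0.4],
    [0, 0, 2, 0, 0.4],
    [0, 0, 10, 0, 0.4],
    [0, 0, 30, 0, 0.4],
    [0, 0, 60, 0, 0.4],
    [0, 0, 90, 0, 0.4],
    [0, 0, 120, 0, 0.4],
  ],
)

```text
time: 12.65
tool_pos: [0.5279, 0.1042, 0.2599]
tcp_rot: [-180.0, 0.0, -18.1]
ft_force: [0.6, 0.7, 1.0]
opening: 0.0371
```

Request:
apply_moves(
  motion=[
    [0, -30, 30, 0, 0.4],
    [0, -60, 50, 0, 0.4],
    [0, -90, 50, 0, 0.4],
    [-10, -125, 50, 0, 0.4],
    [-20, -160, 50, 0, 0.4],
    [-30, -195, 50, 0, 0.4],
    [-40, -230, 50, 0, 0.4],
    [-50, -265, 50, 0, 0.4],
    [-50, -300, 50, 0, 0.4],
    [-50, -310, 50, 0, 0.4],
    [-50, -310, 50, 0, 0.4],
  ],
)

```text
time: 13.57
tool_pos: [0.4775, -0.2092, 0.3084]
tcp_rot: [180.0, -0.0, -18.4]
ft_force: [0.9, 0.4, 0.6]
opening: 0.0368
```

```bash
python3 - <<'E'
from h import *
s=manip.state();print(s["tool_pos"],s["time"],s["ft_force"],s["joint_vel"].round(1))
W=[.527,.1045,.13]
out=[]
for n,du,dv in(("side",40,30),("top",40,30)):
    u,v=proj(n,[W])[0].astype(int); im=manip.read_camera(n)[:,:,::-1]; cv2.imwrite(f"pics/{n}_end.png",im)
    a=cv2.resize(im[v-dv:v+dv,u-26:u+27],(397,450),interpolation=3); out.append(a)
    print(n,(proj(n,[W,np.add(W,[0,0,.03])])-[u-26,v-dv])*7.5)
cv2.imwrite("pics/d4.png",np.hstack(out))
E
```

```text
[ 0.47747334 -0.20921029  0.30841383] 13.5667 [0.85317283 0.43871175 0.56076879] [-2.6 -0.8 -3.9  1.3 -1.3  0.2 -2. ]
side [[199.91210585 225.38680877]
 [199.86870938 179.85938394]]
top [[198.20604996 225.19273527]
 [196.25953786 216.5751638 ]]
```

View pics/d4.png

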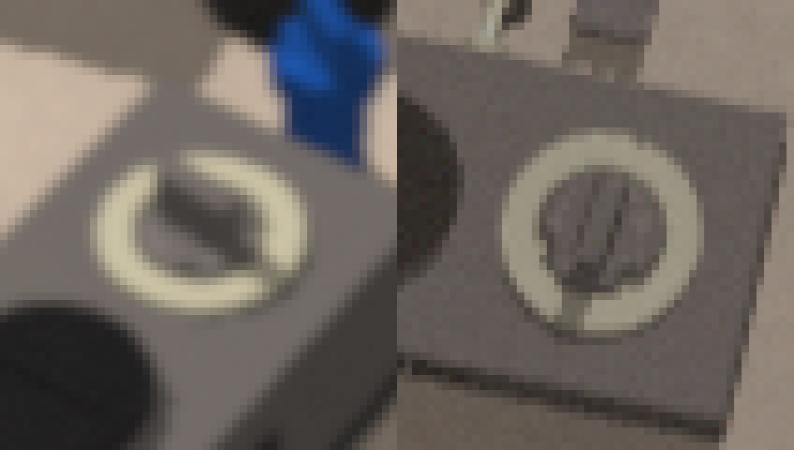

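View pics/side_end.png

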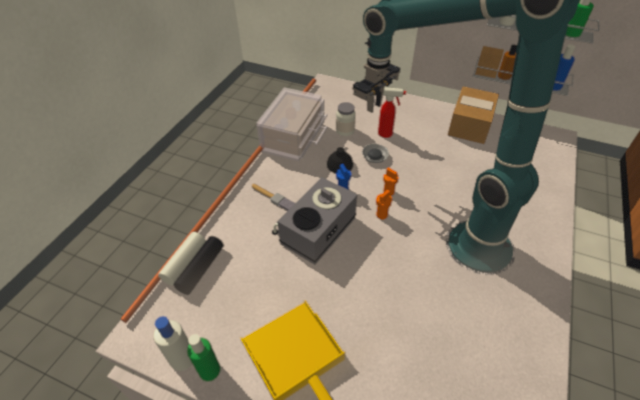

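The cartridge sits flush and centred in the collar: rim at (200,230) in the side crop and (600,230) in the top crop, with only the bar standing above it. The bystanders are where they were and the gripper is clear. Handing in.

```bash
python3 -c "
from bench import manip
print(manip.close_job())"
```

```text
the job is handed in; nothing more can be done
None
```

The new cartridge is in the well with its rim flush, released, and I handed the job in at about 13.7 s of the 67 s allowed. No verdict was reported.

- **Finding the angle:** I read the key angle from the top camera instead of feeling for it. The three keys gave -21°, -18° and -16°, so I turned the cartridge to -18°. It went past the key tops on the first gentle push with no measurable force, so no turning search was needed.
- **Pressing home:** The cartridge met the seal where expected and moved down steadily at a reading of about 5 N. It reached the hard stop at a tool height of 0.1404 m, against 0.1405 m predicted. The highest reading I saw was 18 N, which is about 21 N on the unit once the cartridge's weight is added; the limit is 60 N.
- **Last checks:** The final pictures show the rim flush and centred in the collar with only the grip bar standing above it. The gripper is clear, and by eye everything else in the side view stands where it was.

Two measurements disagreed slightly. The well centre differed by 2–3 mm between the two cameras, and my two readings of the cartridge's notches differed by 12°. Neither affected the fit. I judged flushness and the positions of the other things from the stop height and the pictures only, not by a separate measurement.

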